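# Move a drained slide rack to the dryer's folding hook

## Task

The rack of slides on the draining stand has drained: fold down the air dryer's hook (its red stow catch may or may not be across it; if the hook will not come, slide the catch clear), then carry the rack over and hang it on that hook to dry, and then fold the draining stand's empty hook up flat again. Keep the rack upright all the way, and leave everything else on the bench where it stands.

Things in the scene. Friction and masses are not known exactly. Their poses are not given: they have to be found in the camera images.
- stand: Draining stand, fixed: upright stainless sheet 160 mm wide, 193 mm high, 4 mm thick, with a tray 130 x 170 mm (rim 16 mm high) in front. Origin: on the bench, at the sheet's front face, midway across. x points backwards (hook and tray lie to -x), y along the sheet, z up. Its hook's hinge is at x = -16, y = 0, z = 145 mm.
- dryer: Bench air dryer, fixed: cream housing 270 mm wide, 160 mm deep, 193 mm high, louvred outlet in its front face below the hook. Origin: on the bench, at the front face, midway across. x points backwards into the housing (hook and catch lie to -x), y along the face, z up. Its hook's hinge is at x = -16, y = 0, z = 145 mm.
- stand_hook (a joint): Folding steel hook of the draining stand; arm 10 mm wide, 8 mm thick, 66 mm long from its hinge. Value in rad: 0 = folded flat, arm standing straight up along the face; 1.571 = down against its stop, arm level and sticking out from the face. Stiff by friction (about 0.5 N at its knob): the empty arm stays where it is left. It starts down, with the rack on it.
- dryer_hook (a joint): Folding steel hook of the dryer; arm 10 mm wide, 8 mm thick, 66 mm long from its hinge. Value in rad: 0 = folded flat, arm standing straight up along the face; 1.571 = down against its stop, arm level and sticking out from the face. Stiff by friction (about 0.5 N at its knob): the empty arm stays where it is left. It starts folded; with the catch across, it gives under 0.1 rad.
- stand_hook_knob (a point): Centre of the black barrel knob (16 mm diameter, 16 mm wide along the hinge axis) at the end of the stand's hook; moves with it, 72.2 mm from the hinge axis. In the stand's frame: x = -10, z = 217 mm folded (above the sheet's top edge); x = -88, z = 151 mm down (raised 6 mm above the arm's axis, so that it keeps a hung thing on).
- dryer_hook_knob (a point): Centre of the black barrel knob (16 mm diameter, 16 mm wide along the hinge axis) at the end of the dryer's hook; moves with it, 72.2 mm from the hinge axis. In the dryer's frame: x = -10, z = 217 mm folded (above the housing's top edge); x = -88, z = 151 mm down (raised 6 mm above the arm's axis, so that it keeps a hung thing on).
- stand_hook_hinge (a point): Hinge axis of the stand's hook, midway across the arm (does not move). The axis runs along the stand's y.
- dryer_hook_hinge (a point): Hinge axis of the dryer's hook, midway across the arm (does not move). The axis runs along the dryer's y.
- catch_across (a point): Fixed point: where the middle of the stow catch's red tab is when the catch lies fully across the dryer's folded arm. The catch is a flat steel bolt 12 mm high sliding along the dryer's y in front of the arm; the tab stands up from it, 9 mm wide (y), 12 mm deep (x), from 14 mm below to 14 mm above this point, bolt and keepers below that.
- catch_clear (a point): Fixed point: where the middle of the red tab is when the catch is fully drawn clear, 20 mm from catch_across towards the dryer's +y. At the start the tab is anywhere between the two; it must be within about 6 mm of this point to let the arm go. It slides with about 2 N, stays where it is left, and has a stop at each end.
- rack: The rack to move, about 0.26 kg: steel frame 84 (y) x 56 (x) x 44 mm high with ten glass slides; two rods (y = +-38 mm) rise from it to a green grip bar 84 mm long (y), 12 mm thick (x), from 110 to 134 mm above the origin. Origin: centre of the underside, z up. It hangs with the bar lying across the hook's arm, the arm passing under it along the rack's x.
- rack_grip (a point): Middle of the underside of the rack's green grip bar. When hung it lies on top of the level arm, 149 mm above the bench, best at the arm's middle, 55 mm out from the face. To unhook, lift it at least 12 mm and draw it straight out past the knob.
- spare_rack: Bystander: empty slide rack of the same shape, grey grip bar, standing on the bench; origin centre of underside. Leave alone.
- stain_jar: Bystander: lidded glass jar, 62 mm diameter, 94 mm high; origin centre of underside. Leave alone.
- amber_bottle: Bystander: amber bottle, 40 mm diameter, 75 mm high; origin centre of underside. Leave alone.
- timer: Bystander: round white timer, 60 mm diameter, 20 mm high; origin centre of underside. Leave alone.
- forceps: Bystander: steel forceps lying on the bench, 125 mm long (x), 6 mm high; origin at mid-length on the bench. Leave alone.
- slide_mailer: Bystander: blue and white slide box 35 x 85 x 33 mm; origin centre of underside. Leave alone.
- beaker: Bystander: glass beaker 58 mm diameter, 70 mm high; origin centre of underside. Leave alone.
Mind the look-alikes: they are no part of the job. Leave any yellow look-alike of the rack alone.

How it is judged:
By the outcome, as a careful person would: the job done as asked, in the order asked, and still so for the second after the job is handed in, with the robot touching nothing.
It also fails if it takes over 72 s, if anything falls off the work surface, if the arm or the gripper's body presses on something with over 40 N, if the wrist force passes 120 N, or if a joint passes its speed limit or range.

## Robot

A 7-joint arm with a two-finger parallel gripper is mounted at the origin on the work surface. World frame = base frame: x ahead of the robot, y to its left, z up, the work surface at z = 0. Lengths are in mm, angles in rad, forces in N, time in s.
With the tool pointing down it reaches from about 425 to 1025 mm from the base axis. Payload 9.4 kg.
Tool frame: the origin (TCP) lies at the very end of the fingers, on their centre line; the grasp point (between the pads) lies behind it (env.pinch_z is the z of the grasp point in the tool frame, in mm); z points along the fingers, y is the direction in which the jaws open and shut (so a half turn about z gives the same grasp; the last joint's range is limited). The gripper opens to 93 mm and grips with 3 to 60 N. Pads are 15 mm wide; open, the fingers measure 128 mm over their backs; the gripper's body (75 mm by 188 mm) begins 65 mm behind the grasp point.
Start: joints at [-0.077, 0.599, -0.003, 1.599, 0.002, 0.943, -0.08], TCP at [724.999, -0.008, 218.618] pointing down, gripper open.
Joint ranges: [-2.57, 2.57], [-0.35, 1.97], [-1.29, 1.29], [0.11, 2.56], [-1.05, 4.19], [0.11, 1.86], [-2.63, 2.63]. Speed limits (rad/s): [2.22, 2.22, 3.01, 3.01, 3.14, 3.14, 3.14].

## Interface

Orientations are given as a unit quaternion [w, x, y, z].
In Python, from station import env gives the robot as it stands. The module is installed in compiled form; this text tells all that it offers.
- The arm moves only by the tool drive_tool, never from a script. Its argument "commands" is a list of rows, each an object of numbers: "hand": the closure in counts, from 0 (fully open) to 255 (shut); "tx", "ty", "tz": the shift along the tool's x, y, z in cm; "ax", "ay", "az": the turn, a rotation vector about the tool's x, y, z in degrees. In form: [{"hand": .., "tx": .., "ty": .., "tz": .., "ax": .., "ay": .., "az": ..}, ...]. A call has exactly 10 rows; each row is the pose to reach, as a shift and turn from the pose commanded when the call began, along the tool's axes at that moment; what a row does not reach only later rows make up. A row lasts 1/10 s, in which the tool goes at most 50 mm and 8.59 degrees, less where a joint would pass 70% of its speed; a pose out of reach is approached as far as the arm can. A call with a gripper value outside its range is refused whole. The fingers move at their own pace and stop on an object; "squeeze" is the grip in N (left out, the last holds). Time passes only in rows, so rows that repeat a pose let the fingers close, or fill a call up. It gives the time, the measured TCP pose, the force and the opening at its end, in the units of the state.
- env.get_state(): the state, without advancing time (a new reading comes with each control period).
- env.capture(name): name is "scene" or "side" or "wrist"; returns the picture (480x640x3 uint8, blue, green, red); there is no depth.
- env.camera_params(name): a dict with "vfov" (degrees; the focal length in pixels is half the picture's height over the tangent of half this angle, whatever the lens; pixels are square), "cx", "cy" (the principal point, pixels), "world_from_camera" (4x4, takes a point from camera to world coordinates). Camera axes: x right, y down, z forward; pixel columns grow to the right and rows downward; lengths in mm; the calibration is good to about 2 mm. A picture is of the moment at which its call begins: read the wrist's pose just before it. camera_params takes no time and is no camera call; for the wrist camera it gives the pose at the moment of the call.
- env.job_done(): hands the job in, once; it reports no verdict.
The state is a dict: "clock": time; "joint_pos": joint angles; "qvel": joint speeds; "tau": joint torques, N m; "tool_pos": TCP position; "eef_rot": TCP orientation; "force": force on the tool from outside, world axes, zero at the start; "ft_torque": the same for the moment, N m; "grip_width": finger opening in mm.
Only numpy, scipy, OpenCV 4.12 (cv2) and the standard library are available. Lean on these libraries where they do the work, as an engineer would, in place of code of your own. Each camera call takes 0.05 s, during which the arm holds its last target. There are 200 camera calls.

## Working session

There is one attempt and no reset: what is moved stays moved. The work goes in short steps, Python scripts to look and compute and a tool call to move; the robot and the scene stay as the last step left them, time stands still between calls to the robot, and variables do not carry over. Pictures are saved under pics/ and viewed, about 8 in all and at most 12, crops included, and the job is handed in when it is done.

Besides the shell and the picture viewer there is one more tool, called by a JSON object that holds its "op" and its "data", one argument or row to a line. drive_tool: Moves the arm, as the interface text tells. Its arguments: {"type":"object","properties":{"commands":{"type":"array"},"squeeze":{"type":"number"}},"required":["commands"]}

```bash
mkdir -p pics; cat > h.py <<'E'
import numpy as np, cv2
from station import env
def cam(n):
    p=env.camera_params(n); T=np.array(p['world_from_camera']); f=240/np.tan(np.radians(p['vfov'])/2)
    return T,f,p['cx'],p['cy']
def ray(c,u,v):
    T,f,cx,cy=c; d=T[:3,:3]@np.array([(u-cx)/f,(v-cy)/f,1]); return T[:3,3],d/np.linalg.norm(d)
def onz(c,u,v,z):
    o,d=ray(c,u,v); return o+d*(z-o[2])/d[2]
def proj(c,P):
    T,f,cx,cy=c; q=T[:3,:3].T@(np.array(P,float)-T[:3,3]); return np.array([cx+f*q[0]/q[2],cy+f*q[1]/q[2]])
def tri(c1,p1,c2,p2):
    o1,d1=ray(c1,*p1);o2,d2=ray(c2,*p2)
    t=np.linalg.lstsq(np.c_[d1,-d2],o2-o1,rcond=None)[0]; a=o1+d1*t[0];b=o2+d2*t[1]
    return (a+b)/2,np.linalg.norm(a-b)
E
python3 - <<'E'
from h import *
print(env.get_state(), env.pinch_z)
for n in('scene','side'):
    cv2.imwrite(f'pics/{n}0.png',env.capture(n)); p=env.camera_params(n);print(n,p)
E
```

```text
{'clock': 0.0, 'joint_pos': array([-0.07666139,  0.60012576, -0.00252485,  1.60010692,  0.00183177,
        0.94289807, -0.07979614]), 'qvel': array([ 1.23572762e-03,  1.12380192e-04,  5.63630511e-04, -8.51501165e-04,
        3.78825695e-04, -9.01945742e-04, -1.64235962e-05]), 'tau': array([ 5.70884713e-04, -7.65060925e+01,  1.49801854e+00, -2.52344084e+01,
       -5.23842021e-02,  1.69115182e-02,  2.08527672e-04]), 'tool_pos': array([ 7.24523761e+02, -6.57158708e-02,  2.17767983e+02]), 'eef_rot': array([-4.77121842e-04,  7.07096948e-01,  7.07116197e-01, -6.02353178e-04]), 'force': array([-0.12078132,  0.24359652,  0.51688005]), 'ft_torque': array([-0.02266392,  0.01115803, -0.02087433]), 'grip_width': 93.09130382991438} -18.8
scene {'vfov': 50.480419185503536, 'cx': 312.29424290216264, 'cy': 239.65295837745808, 'world_from_camera': array([[ 7.19550196e-01,  5.23992991e-01, -4.55717961e-01,
         1.07893349e+03],
       [ 6.94234827e-01, -5.26811128e-01,  4.90416192e-01,
        -6.48337166e+02],
       [ 1.68973542e-02, -6.69254347e-01, -7.42841234e-01,
         1.04077231e+03],
       [ 0.00000000e+00,  0.00000000e+00,  0.00000000e+00,
         1.00000000e+00]])}
side {'vfov': 49.40894100175992, 'cx': 327.9711882218614, 'cy': 234.6393328930888, 'world_from_camera': array([[-9.54851064e-01, -1.55068139e-01,  2.53403468e-01,
         2.98291416e+02],
       [-2.96806409e-01,  5.34857226e-01, -7.91096519e-01,
         7.39259844e+02],
       [-1.28608110e-02, -8.30591127e-01, -5.56734209e-01,
         6.98825249e+02],
       [ 0.00000000e+00,  0.00000000e+00,  0.00000000e+00,
         1.00000000e+00]])}
```

View pics/scene0.png

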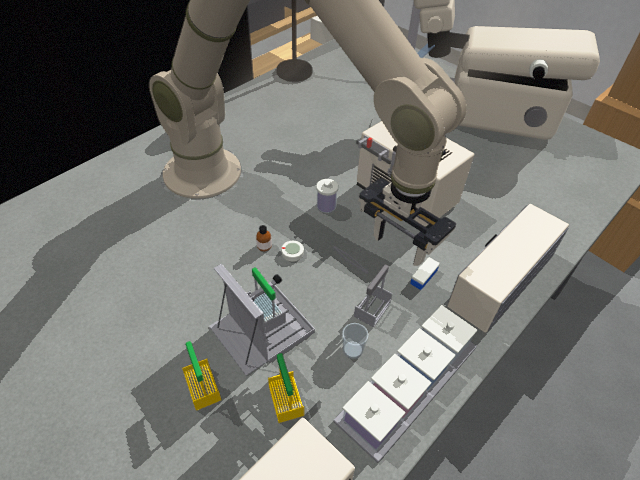

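View pics/side0.png

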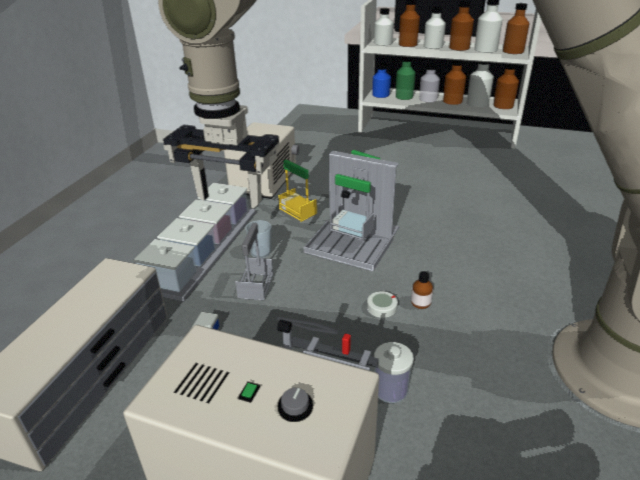

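```bash
python3 - <<'E'
from h import *
a=cv2.imread('pics/scene0.png');b=cv2.imread('pics/side0.png')
r=lambda i,x,y,w,h,W,H:cv2.resize(i[y:y+h,x:x+w],(W,H),interpolation=cv2.INTER_CUBIC)
o=np.vstack([np.hstack([r(b,190,300,200,150,400,300),r(b,290,140,133,100,400,300)]),np.hstack([r(a,205,245,133,100,400,300),r(a,345,110,133,100,400,300)])])
cv2.imwrite('pics/c1.png',o)
cs,cd=cam('scene'),cam('side')
print('dryer front top',onz(cd,204,333,193),onz(cd,378,376,193),'back',onz(cd,128,410,193))
print('stand top',onz(cd,330,154,193),onz(cd,396,162,193),'scene',onz(cs,218,268,193),onz(cs,258,318,193))
# red tab
for n,i in(('scene',a),('side',b)):
    h=cv2.cvtColor(i,cv2.COLOR_BGR2HSV)
    m=((h[...,0]<6)|(h[...,0]>174))&(h[...,1]>170)&(h[...,2]>90)
    k,l,s,c=cv2.connectedComponentsWithStats(m.astype(np.uint8))
    print(n,[(s[j],c[j]) for j in range(1,k) if s[j][4]>8])
    m=(abs(h[...,0].astype(int)-65)<12)&(h[...,1]>150)&(h[...,2]>50)
    k,l,s,c=cv2.connectedComponentsWithStats(m.astype(np.uint8))
    print(n,'green',[(s[j],c[j]) for j in range(1,k) if s[j][4]>20])
E
```

```text
dryer front top [619.52166736 297.92507639 193.        ] [375.69152268 303.45868055 193.        ] back [643.59628241 436.40963143 193.        ]
stand top [ 621.41193952 -293.79889384  193.        ] [ 470.20668512 -293.81231336  193.        ] scene [ 472.99074521 -288.44215195  193.        ] [ 627.04435475 -312.97919092  193.        ]
scene []
scene green [(array([252, 268,  23,  32, 245], dtype=int32), array([263.30204082, 283.42857143])), (array([186, 341,  17,  40, 226], dtype=int32), array([193.99557522, 360.7079646 ])), (array([277, 353,  16,  43, 245], dtype=int32), array([284.35510204, 374.1755102 ]))]
side [(array([342, 334,   8,  20, 146], dtype=int32), array([345.60958904, 343.7260274 ]))]
side green [(array([352, 151,  20,   6,  39], dtype=int32), array([359.82051282, 153.17948718])), (array([284, 160,  24,  18, 197], dtype=int32), array([295.39593909, 168.80203046])), (array([336, 175,  34,  17, 334], dtype=int32), array([352.58083832, 183.0508982 ])), (array([241, 383,  16,  15, 147], dtype=int32), array([248.75510204, 390.24489796]))]
```

View pics/c1.png

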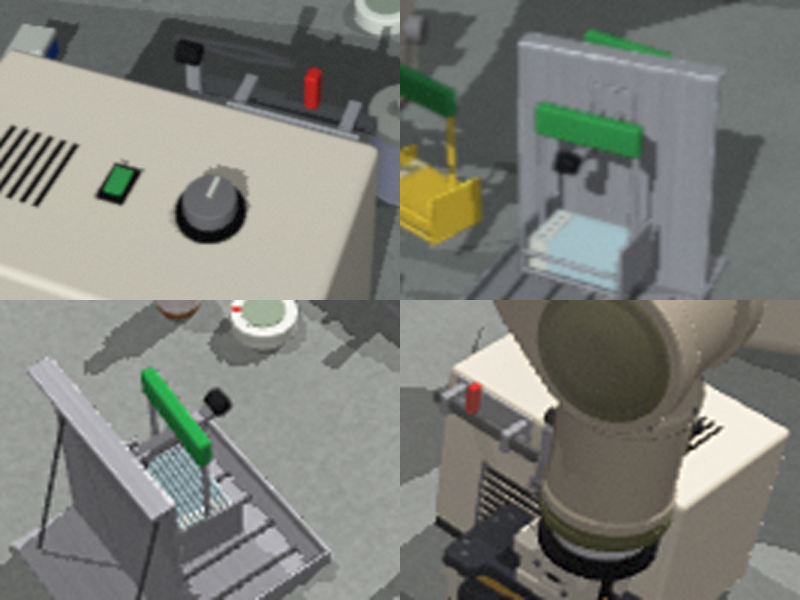

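Scene: stand at about (545,‑295) facing +y, dryer face at about y=300 facing −y, and the red tab at side (346,344), scene (369,143). I'll move towards the dryer and look with the wrist camera.

{"op": "drive_tool", "data": {
  "commands": [
    {"hand":0,"tx":2,"ty":-3,"tz":-3,"ax":0,"ay":0,"az":0},
    {"hand":0,"tx":5,"ty":-7,"tz":-6,"ax":0,"ay":0,"az":0},
    {"hand":0,"tx":8,"ty":-11,"tz":-9,"ax":0,"ay":0,"az":0},
    {"hand":0,"tx":11,"ty":-15,"tz":-12,"ax":0,"ay":0,"az":0},
    {"hand":0,"tx":14,"ty":-19,"tz":-14,"ax":0,"ay":0,"az":0},
    {"hand":0,"tx":15,"ty":-22,"tz":-15,"ax":0,"ay":0,"az":0},
    {"hand":0,"tx":15,"ty":-22,"tz":-15,"ax":0,"ay":0,"az":0},
    {"hand":0,"tx":15,"ty":-22,"tz":-15,"ax":0,"ay":0,"az":0},
    {"hand":0,"tx":15,"ty":-22,"tz":-15,"ax":0,"ay":0,"az":0},
    {"hand":0,"tx":15,"ty":-22,"tz":-15,"ax":0,"ay":0,"az":0}
  ]
}}

```text
clock: 1.1
tool_pos: [506.0, 148.9, 367.6]
eef_rot: [-0.0, 0.708, 0.706, -0.001]
force: [0.2, -0.7, -0.1]
grip_width: 93.1
```

```bash
python3 - <<'E'
from h import *
import pickle
s=env.get_state();print(s['tool_pos'],s['clock'],s['force'])
c=cam('wrist');i=env.capture('wrist');pickle.dump(c,open('w1.pkl','wb'));cv2.imwrite('pics/w1.png',i)
j=env.capture('scene');cv2.imwrite('pics/scene1.png',j)
print(c[0])
cv2.imwrite('pics/v1.png',np.vstack([i,cv2.resize(j[90:240,310:510],(640,480),interpolation=cv2.INTER_CUBIC)])[:, :] if 0 else np.hstack([cv2.resize(i,(400,300)),cv2.resize(j[100:200,345:478],(400,300),interpolation=cv2.INTER_CUBIC)]))
E
```

```text
[505.9891833  148.88596687 367.62144104] 1.1 [ 0.2338827  -0.65826147 -0.14612115]
[[ 9.99997725e-01 -1.35740320e-03 -1.64521247e-03  5.07109184e+02]
 [-1.71969820e-03 -9.69407778e-01 -2.45449795e-01  2.17515791e+02]
 [-1.26170743e-03  2.45452066e-01 -9.69407908e-01  5.34186986e+02]
 [ 0.00000000e+00  0.00000000e+00  0.00000000e+00  1.00000000e+00]]
```

View pics/v1.png

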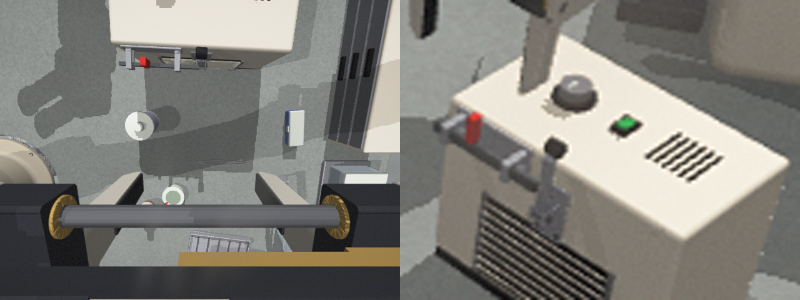

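```bash
python3 - <<'E'
from h import *
import pickle
cs,cd,cw=cam('scene'),cam('side'),pickle.load(open('w1.pkl','rb'))
I={'s':cv2.imread('pics/scene1.png'),'d':cv2.imread('pics/side0.png'),'w':cv2.imread('pics/w1.png')}
C={'s':cs,'d':cd,'w':cw}
def blob(k,m,x,y,r):
    M=np.zeros(m.shape,np.uint8);M[y-r:y+r,x-r:x+r]=m[y-r:y+r,x-r:x+r]
    n,l,s,c=cv2.connectedComponentsWithStats(M);j=1+np.argmax(s[1:,4]);return s[j,:4]+0,c[j],s[j,4]
def lsq(pts):
    A=np.zeros((3,3));b=np.zeros(3)
    for k,p in pts.items():
        o,d=ray(C[k],*p);Q=np.eye(3)-np.outer(d,d);A+=Q;b+=Q@o
    P=np.linalg.solve(A,b);return P,{k:(np.array(p)-proj(C[k],P)).round(1) for k,p in pts.items()}
K={};R={}
for k,(x,y,r) in {'s':(396,149,9),'d':(285,326,10),'w':(322,85,14)}.items():
    g=I[k].max(2)<45; K[k]=blob(k,g,x,y,r);
for k,(x,y,r) in {'s':(369,143,10),'d':(346,344,14),'w':(230,99,14)}.items():
    h=cv2.cvtColor(I[k],cv2.COLOR_BGR2HSV);g=((h[...,0]<8)|(h[...,0]>172))&(h[...,1]>130);R[k]=blob(k,g,x,y,r)
for N,D in(('knob',K),('red',R)):
    print(N,D);print(lsq({k:v[1] for k,v in D.items()}))
# dryer front top edge in wrist
g=cv2.cvtColor(I['w'],cv2.COLOR_BGR2GRAY).astype(int)
E=[]
for u in list(range(195,305,5))+list(range(345,455,5)):
    col=g[40:110,u];v=40+np.argmin(np.diff(col));E.append((u,v))
E=np.array(E);print(E[::3].tolist())
vx,vy,x0,y0=cv2.fitLine(E.astype(np.float32),cv2.DIST_HUBER,0,.01,.01).ravel()
for u in(180,320,465):print(onz(cw,u,y0+(u-x0)*vy/vx,193))
row=g[60];print('ends',np.where(row[150:500]>150)[0][[0,-1]]+150)
E
```

```text
Traceback (most recent call last):
ValueError: attempt to get argmax of an empty sequence
```

```bash
cat >> h.py <<'E'
def blob(m,x,y,r):
    M=np.zeros(m.shape,np.uint8);M[y-r:y+r,x-r:x+r]=m[y-r:y+r,x-r:x+r]
    n,l,s,c=cv2.connectedComponentsWithStats(M)
    if n<2: return None
    j=1+np.argmax(s[1:,4]);return s[j],c[j]
def lsq(pts):
    A=np.zeros((3,3));b=np.zeros(3)
    for c,p in pts:
        o,d=ray(c,*p);Q=np.eye(3)-np.outer(d,d);A+=Q;b+=Q@o
    P=np.linalg.solve(A,b);return P.round(1),[(np.array(p)-proj(c,P)).round(1) for c,p in pts]
def red(i):
    h=cv2.cvtColor(i,cv2.COLOR_BGR2HSV);return ((h[...,0]<12)|(h[...,0]>168))&(h[...,1]>110)
def black(i,t=50): return i.max(2)<t
E
python3 - <<'E'
from h import *
import pickle
C={'s':cam('scene'),'d':cam('side'),'w':pickle.load(open('w1.pkl','rb'))};cw=C['w']
I={'s':cv2.imread('pics/scene1.png'),'d':cv2.imread('pics/side0.png'),'w':cv2.imread('pics/w1.png')}
for f,T in((black,{'s':(396,149,9),'d':(285,326,10),'w':(322,85,14)}),(red,{'s':(369,143,10),'d':(346,344,14),'w':(230,99,14)})):
    D={k:blob(f(I[k]),*t) for k,t in T.items()};print(D)
    print(lsq([(C[k],v[1]) for k,v in D.items() if v is not None]))
    for a,b in('sd','dw','sw'):
        if D[a] and D[b]: print(a,b,tri(C[a],D[a][1],C[b],D[b][1]))
g=cv2.cvtColor(I['w'],cv2.COLOR_BGR2GRAY).astype(int)
E=np.array([(u,40+np.argmin(np.diff(g[40:110,u]))) for u in list(range(195,305,5))+list(range(345,455,5))]);print(E[::3].tolist())
vx,vy,x0,y0=cv2.fitLine(E.astype(np.float32),cv2.DIST_HUBER,0,.01,.01).ravel()
for u in(180,320,465):print(onz(cw,u,y0+(u-x0)*vy/vx,193))
print('ends',np.where(g[60][150:500]>150)[0][[0,-1]]+150)
E
```

```text
{'s': (array([397, 151,   2,   2,   2], dtype=int32), array([397.5, 151.5])), 'd': (array([277, 320,  16,  13, 163], dtype=int32), array([283.93251534, 325.94478528])), 'w': (array([313,  76,  19,  19, 287], dtype=int32), array([322.47038328,  86.12891986]))}
(array([511.5, 276.3, 214. ]), [array([0.9, 0.6]), array([ 1.3, -0.9]), array([-1.4, -0.8])])
s d (array([512.45542234, 275.30402209, 213.89182985]), np.float64(4.451624579928711))
d w (array([509.92713054, 276.38687556, 216.16868176]), np.float64(0.7336941483930891))
s w (array([511.48646859, 278.37723255, 210.98595011]), np.float64(2.9179246951854982))
{'s': (array([367, 138,   5,  10,  42], dtype=int32), array([368.83333333, 142.28571429])), 'd': (array([342, 333,   9,  22, 175], dtype=int32), array([345.92      , 343.58857143])), 'w': (array([224,  91,  17,  18, 243], dtype=int32), array([231.47325103,  99.61316872]))}
(array([426.8, 268.2, 200. ]), [array([-0.2, -0.1]), array([-0. ,  0.1]), array([ 0.7, -0.1])])
s d (array([426.43662687, 268.2907717 , 200.07970187]), np.float64(0.7308920742390133))
d w (array([427.12103055, 268.26423043, 199.62751035]), np.float64(0.6193905617539581))
s w (array([427.0461978 , 267.9351195 , 200.53885579]), np.float64(1.3066175878115722))
[[195, 73], [210, 74], [225, 75], [240, 76], [255, 76], [270, 77], [285, 78], [300, 91], [355, 94], [370, 95], [385, 108], [400, 76], [415, 78], [430, 77], [445, 80]]
[380.0750609  290.89902517 193.        ]
[508.22704524 288.03752996 193.        ]
[641.38095285 285.06434584 193.        ]
ends [177 499]
```

{"op": "drive_tool", "data": {
  "commands": [
    {"hand":120,"tx":2,"ty":0.1,"tz":2,"ax":0,"ay":0,"az":0.5},
    {"hand":120,"tx":5,"ty":0.2,"tz":4,"ax":0,"ay":0,"az":1.4},
    {"hand":120,"tx":8,"ty":0.3,"tz":6,"ax":0,"ay":0,"az":1.4},
    {"hand":120,"tx":11,"ty":0.45,"tz":8,"ax":0,"ay":0,"az":1.4},
    {"hand":120,"tx":12.8,"ty":0.45,"tz":10,"ax":0,"ay":0,"az":1.4},
    {"hand":120,"tx":12.8,"ty":0.45,"tz":10.5,"ax":0,"ay":0,"az":1.4},
    {"hand":120,"tx":12.8,"ty":0.45,"tz":12.5,"ax":0,"ay":0,"az":1.4},
    {"hand":120,"tx":12.8,"ty":0.45,"tz":14.5,"ax":0,"ay":0,"az":1.4},
    {"hand":120,"tx":12.8,"ty":0.45,"tz":16.0,"ax":0,"ay":0,"az":1.4},
    {"hand":120,"tx":12.8,"ty":0.45,"tz":16.0,"ax":0,"ay":0,"az":1.4}
  ]
}}

```text
clock: 2.2
tool_pos: [509.4, 275.9, 206.9]
eef_rot: [-0.0, 0.716, 0.698, -0.002]
force: [-0.2, 0.1, -0.1]
grip_width: 49.4
```

{"op": "drive_tool", "data": {
  "commands": [
    {"hand":120,"tx":0,"ty":0,"tz":0},
    {"hand":255,"tx":0,"ty":0,"tz":0},
    {"hand":255,"tx":0,"ty":0,"tz":0},
    {"hand":255,"tx":0,"ty":0,"tz":0},
    {"hand":255,"tx":0,"ty":0,"tz":0},
    {"hand":255,"tx":0,"ty":0,"tz":0},
    {"hand":255,"tx":0,"ty":0,"tz":0},
    {"hand":255,"tx":0,"ty":0,"tz":0},
    {"hand":255,"tx":0,"ty":0,"tz":0},
    {"hand":255,"tx":0,"ty":0,"tz":0}
  ],
  "squeeze": 8
}}

```text
invalid input at $.commands[0]: expected keys hand, tx, ty, tz, ax, ay, az
```

{"op": "drive_tool", "data": {
  "commands": [
    {"hand":255,"tx":0,"ty":0,"tz":0,"ax":0,"ay":0,"az":0},
    {"hand":255,"tx":0,"ty":0,"tz":0,"ax":0,"ay":0,"az":0},
    {"hand":255,"tx":0,"ty":0,"tz":0,"ax":0,"ay":0,"az":0},
    {"hand":255,"tx":0,"ty":0,"tz":0,"ax":0,"ay":0,"az":0},
    {"hand":255,"tx":0,"ty":0,"tz":0,"ax":0,"ay":0,"az":0},
    {"hand":255,"tx":0,"ty":0,"tz":0,"ax":0,"ay":0,"az":0},
    {"hand":255,"tx":0,"ty":0,"tz":0,"ax":0,"ay":0,"az":0},
    {"hand":255,"tx":0,"ty":0,"tz":0,"ax":0,"ay":0,"az":0},
    {"hand":255,"tx":0,"ty":0,"tz":0,"ax":0,"ay":0,"az":0},
    {"hand":255,"tx":0,"ty":0,"tz":0,"ax":0,"ay":0,"az":0}
  ],
  "squeeze": 8
}}

```text
clock: 3.2
tool_pos: [509.3, 278.2, 209.1]
eef_rot: [-0.0, 0.716, 0.698, 0.0]
force: [-2.3, -0.5, 5.0]
grip_width: 16.1
```

{"op": "drive_tool", "data": {
  "commands": [
    {"hand":255,"tx":-0.3,"ty":0,"tz":0,"ax":0,"ay":0,"az":0},
    {"hand":255,"tx":-0.6,"ty":0,"tz":0,"ax":0,"ay":0,"az":0},
    {"hand":255,"tx":-0.9,"ty":0,"tz":0,"ax":0,"ay":0,"az":0},
    {"hand":255,"tx":-1.2,"ty":0,"tz":0,"ax":0,"ay":0,"az":0},
    {"hand":255,"tx":-1.4,"ty":0,"tz":0.02,"ax":0,"ay":0,"az":0},
    {"hand":255,"tx":-1.4,"ty":0,"tz":0.02,"ax":0,"ay":0,"az":0},
    {"hand":255,"tx":-1.4,"ty":0,"tz":0.02,"ax":0,"ay":0,"az":0},
    {"hand":255,"tx":-1.4,"ty":0,"tz":0.02,"ax":0,"ay":0,"az":0},
    {"hand":255,"tx":-1.4,"ty":0,"tz":0.02,"ax":0,"ay":0,"az":0},
    {"hand":255,"tx":-1.4,"ty":0,"tz":0.02,"ax":0,"ay":0,"az":0}
  ]
}}

```text
clock: 4.2
tool_pos: [509.0, 267.4, 208.9]
eef_rot: [-0.001, 0.715, 0.699, 0.002]
force: [-2.1, 9.4, 3.1]
grip_width: 16.0
```

{"op": "drive_tool", "data": {
  "commands": [
    {"hand":255,"tx":0.5,"ty":0,"tz":0,"ax":0,"ay":0,"az":0},
    {"hand":255,"tx":1.0,"ty":0,"tz":0,"ax":0,"ay":0,"az":0},
    {"hand":255,"tx":1.4,"ty":0,"tz":0,"ax":0,"ay":0,"az":0},
    {"hand":255,"tx":1.4,"ty":0,"tz":0,"ax":0,"ay":0,"az":0},
    {"hand":150,"tx":1.4,"ty":0,"tz":0,"ax":0,"ay":0,"az":0},
    {"hand":150,"tx":1.4,"ty":0,"tz":0,"ax":0,"ay":0,"az":0},
    {"hand":150,"tx":1.4,"ty":0,"tz":0,"ax":0,"ay":0,"az":0},
    {"hand":150,"tx":1.4,"ty":0,"tz":-2,"ax":0,"ay":0,"az":0},
    {"hand":150,"tx":1.4,"ty":0,"tz":-4,"ax":0,"ay":0,"az":0},
    {"hand":150,"tx":1.4,"ty":0,"tz":-5,"ax":0,"ay":0,"az":0}
  ]
}}

```text
clock: 5.2
tool_pos: [510.1, 278.5, 259.8]
eef_rot: [0.0, 0.716, 0.698, 0.001]
force: [-0.3, 0.1, 0.2]
grip_width: 38.4
```

{"op": "drive_tool", "data": {
  "commands": [
    {"hand":255,"tx":-0.3,"ty":-2,"tz":0,"ax":0,"ay":0,"az":0},
    {"hand":255,"tx":-0.6,"ty":-4,"tz":0,"ax":0,"ay":0,"az":0},
    {"hand":255,"tx":-0.7,"ty":-5.4,"tz":0,"ax":0,"ay":0,"az":0},
    {"hand":255,"tx":-0.7,"ty":-5.4,"tz":0,"ax":0,"ay":0,"az":0},
    {"hand":255,"tx":-0.7,"ty":-5.4,"tz":0,"ax":0,"ay":0,"az":0},
    {"hand":255,"tx":-0.7,"ty":-5.4,"tz":2,"ax":0,"ay":0,"az":0},
    {"hand":255,"tx":-0.7,"ty":-5.4,"tz":4,"ax":0,"ay":0,"az":0},
    {"hand":255,"tx":-0.7,"ty":-5.4,"tz":5.6,"ax":0,"ay":0,"az":0},
    {"hand":255,"tx":-0.7,"ty":-5.4,"tz":5.6,"ax":0,"ay":0,"az":0},
    {"hand":255,"tx":-0.7,"ty":-5.4,"tz":5.6,"ax":0,"ay":0,"az":0}
  ]
}}

```text
clock: 6.2
tool_pos: [456.1, 272.4, 202.4]
eef_rot: [0.0, 0.716, 0.698, -0.0]
force: [0.0, 0.2, -0.1]
grip_width: 0.4
```

{"op": "drive_tool", "data": {
  "commands": [
    {"hand":255,"tx":0,"ty":-0.4,"tz":0,"ax":0,"ay":0,"az":0},
    {"hand":255,"tx":0,"ty":-0.8,"tz":0,"ax":0,"ay":0,"az":0},
    {"hand":255,"tx":0,"ty":-1.2,"tz":0,"ax":0,"ay":0,"az":0},
    {"hand":255,"tx":0,"ty":-1.6,"tz":0,"ax":0,"ay":0,"az":0},
    {"hand":255,"tx":0,"ty":-2.0,"tz":0,"ax":0,"ay":0,"az":0},
    {"hand":255,"tx":0,"ty":-2.4,"tz":0,"ax":0,"ay":0,"az":0},
    {"hand":255,"tx":0,"ty":-2.8,"tz":0,"ax":0,"ay":0,"az":0},
    {"hand":255,"tx":0,"ty":-3.2,"tz":0,"ax":0,"ay":0,"az":0},
    {"hand":255,"tx":0,"ty":-3.2,"tz":0,"ax":0,"ay":0,"az":0},
    {"hand":255,"tx":0,"ty":-3.2,"tz":0,"ax":0,"ay":0,"az":0}
  ]
}}

```text
clock: 7.2
tool_pos: [432.5, 275.0, 206.1]
eef_rot: [0.003, 0.717, 0.697, 0.009]
force: [24.8, -2.0, 11.7]
grip_width: 0.2
```

```bash
python3 - <<'E'
from h import *
a=env.capture('scene');b=env.capture('side')
D=[blob(red(a),367,143,14),blob(red(b),352,346,20)];print(D, env.get_state()['force'])
if all(x is not None for x in D): print(tri(cam('scene'),D[0][1],cam('side'),D[1][1]))
E
```

```text
[(array([364, 136,   5,  10,  36], dtype=int32), array([366.25      , 141.13888889])), (array([348, 336,   9,  21, 131], dtype=int32), array([352.65648855, 346.96183206]))] [23.85229994 -2.02750104 11.28089923]
(array([416.80258021, 269.51503739, 197.9897819 ]), np.float64(1.0506073731720975))
```

{"op": "drive_tool", "data": {
  "commands": [
    {"hand":255,"tx":0,"ty":1,"tz":0,"ax":0,"ay":0,"az":0},
    {"hand":255,"tx":0,"ty":2.5,"tz":0,"ax":0,"ay":0,"az":0},
    {"hand":255,"tx":0,"ty":3.2,"tz":-2,"ax":0,"ay":0,"az":0},
    {"hand":255,"tx":0,"ty":3.2,"tz":-5,"ax":0,"ay":0,"az":0},
    {"hand":150,"tx":0.2,"ty":5,"tz":-5.6,"ax":0,"ay":0,"az":0},
    {"hand":150,"tx":0.7,"ty":8.6,"tz":-5.6,"ax":0,"ay":0,"az":0},
    {"hand":150,"tx":0.7,"ty":8.6,"tz":-5.6,"ax":0,"ay":0,"az":0},
    {"hand":150,"tx":0.7,"ty":8.6,"tz":-5.6,"ax":0,"ay":0,"az":0},
    {"hand":150,"tx":0.7,"ty":8.6,"tz":-5.6,"ax":0,"ay":0,"az":0},
    {"hand":150,"tx":0.7,"ty":8.6,"tz":-5.6,"ax":0,"ay":0,"az":0}
  ]
}}

```text
clock: 8.3
tool_pos: [508.4, 277.9, 258.1]
eef_rot: [-0.0, 0.715, 0.699, -0.001]
force: [-0.5, 0.5, 0.5]
grip_width: 37.4
```

{"op": "drive_tool", "data": {
  "commands": [
    {"hand":150,"tx":0,"ty":0,"tz":2,"ax":0,"ay":0,"az":0},
    {"hand":150,"tx":0,"ty":0,"tz":4,"ax":0,"ay":0,"az":0},
    {"hand":150,"tx":0,"ty":0,"tz":5,"ax":0,"ay":0,"az":0},
    {"hand":150,"tx":0,"ty":0,"tz":5,"ax":0,"ay":0,"az":0},
    {"hand":255,"tx":0,"ty":0,"tz":5,"ax":0,"ay":0,"az":0},
    {"hand":255,"tx":0,"ty":0,"tz":5,"ax":0,"ay":0,"az":0},
    {"hand":255,"tx":0,"ty":0,"tz":5,"ax":0,"ay":0,"az":0},
    {"hand":255,"tx":0,"ty":0,"tz":5,"ax":0,"ay":0,"az":0},
    {"hand":255,"tx":0,"ty":0,"tz":5,"ax":0,"ay":0,"az":0},
    {"hand":255,"tx":0,"ty":0,"tz":5,"ax":0,"ay":0,"az":0}
  ]
}}

```text
clock: 9.3
tool_pos: [509.4, 278.2, 209.1]
eef_rot: [-0.0, 0.716, 0.698, 0.0]
force: [-2.8, -0.7, 5.7]
grip_width: 16.0
```

{"op": "drive_tool", "data": {
  "commands": [
    {"hand":255,"tx":-0.7,"ty":0,"tz":0,"ax":0,"ay":0,"az":0},
    {"hand":255,"tx":-1.4,"ty":0,"tz":0.02,"ax":0,"ay":0,"az":0},
    {"hand":255,"tx":-2.1,"ty":0,"tz":0.15,"ax":0,"ay":0,"az":0},
    {"hand":255,"tx":-2.85,"ty":0,"tz":0.33,"ax":0,"ay":0,"az":0},
    {"hand":255,"tx":-3.5,"ty":0,"tz":0.6,"ax":0,"ay":0,"az":0},
    {"hand":255,"tx":-4.17,"ty":0,"tz":0.92,"ax":0,"ay":0,"az":0},
    {"hand":255,"tx":-4.8,"ty":0,"tz":1.3,"ax":0,"ay":0,"az":0},
    {"hand":255,"tx":-5.35,"ty":0,"tz":1.75,"ax":0,"ay":0,"az":0},
    {"hand":255,"tx":-5.35,"ty":0,"tz":1.75,"ax":0,"ay":0,"az":0},
    {"hand":255,"tx":-5.35,"ty":0,"tz":1.75,"ax":0,"ay":0,"az":0}
  ]
}}

```text
clock: 10.3
tool_pos: [506.9, 222.9, 190.1]
eef_rot: [-0.0, 0.716, 0.698, -0.002]
force: [-4.9, -1.4, 0.6]
grip_width: 15.8
```

{"op": "drive_tool", "data": {
  "commands": [
    {"hand":255,"tx":-0.5,"ty":0,"tz":0.5,"ax":0,"ay":0,"az":0},
    {"hand":255,"tx":-0.98,"ty":0,"tz":1.05,"ax":0,"ay":0,"az":0},
    {"hand":255,"tx":-1.38,"ty":0,"tz":1.65,"ax":0,"ay":0,"az":0},
    {"hand":255,"tx":-1.74,"ty":0,"tz":2.28,"ax":0,"ay":0,"az":0},
    {"hand":255,"tx":-2.0,"ty":0,"tz":2.95,"ax":0,"ay":0,"az":0},
    {"hand":255,"tx":-2.24,"ty":0,"tz":3.64,"ax":0,"ay":0,"az":0},
    {"hand":255,"tx":-2.36,"ty":0,"tz":4.3,"ax":0,"ay":0,"az":0},
    {"hand":255,"tx":-2.45,"ty":0,"tz":4.85,"ax":0,"ay":0,"az":0},
    {"hand":255,"tx":-2.45,"ty":0,"tz":5.1,"ax":0,"ay":0,"az":0},
    {"hand":255,"tx":-2.45,"ty":0,"tz":5.2,"ax":0,"ay":0,"az":0}
  ]
}}

```text
clock: 11.3
tool_pos: [505.9, 198.3, 138.0]
eef_rot: [-0.0, 0.716, 0.698, -0.002]
force: [-8.5, -2.8, 7.6]
grip_width: 16.3
```

{"op": "drive_tool", "data": {
  "commands": [
    {"hand":255,"tx":0,"ty":0,"tz":0.2,"ax":0,"ay":0,"az":0},
    {"hand":255,"tx":0,"ty":0,"tz":0.2,"ax":0,"ay":0,"az":0},
    {"hand":150,"tx":0,"ty":0,"tz":0,"ax":0,"ay":0,"az":0},
    {"hand":150,"tx":0,"ty":0,"tz":0,"ax":0,"ay":0,"az":0},
    {"hand":150,"tx":0,"ty":0,"tz":0,"ax":0,"ay":0,"az":0},
    {"hand":150,"tx":0,"ty":0,"tz":-3,"ax":0,"ay":0,"az":0},
    {"hand":150,"tx":-1,"ty":0,"tz":-7,"ax":0,"ay":0,"az":0},
    {"hand":150,"tx":-4,"ty":0,"tz":-12,"ax":0,"ay":0,"az":0},
    {"hand":150,"tx":-8,"ty":0,"tz":-15,"ax":0,"ay":0,"az":0},
    {"hand":150,"tx":-12,"ty":0,"tz":-18,"ax":0,"ay":0,"az":0}
  ]
}}

```text
clock: 12.3
tool_pos: [505.3, 85.4, 316.2]
eef_rot: [0.001, 0.715, 0.699, 0.001]
force: [1.0, 0.0, 0.5]
grip_width: 38.4
```

```bash
python3 - <<'E'
from h import *
import pickle
c=cam('wrist');i=env.capture('wrist');pickle.dump(c,open('w2.pkl','wb'));cv2.imwrite('pics/w2.png',i)
j=env.capture('scene');cv2.imwrite('pics/scene2.png',j);k=env.capture('side');cv2.imwrite('pics/side2.png',k)
P=[508,198,151];S={'w':(c,i),'s':(cam('scene'),j),'d':(cam('side'),k)};L=[]
for n,(cc,im) in S.items():
    p=proj(cc,P);b=blob(black(im),int(p[0]),int(p[1]),15);print(n,p,b)
    if b is not None:L.append((cc,b[1]))
print(lsq(L))
cv2.imwrite('pics/v2.png',np.hstack([cv2.resize(i,(400,300)),cv2.resize(j[90:190,345:478],(400,300))]))
E
```

```text
w [317.35832917 107.34295886] (array([307, 104,  17,  10, 121], dtype=int32), array([315.01652893, 109.74380165]))
s [373.90512749 182.67722874] (array([370, 179,  18,  16,  62], dtype=int32), array([376.51612903, 184.83870968]))
d [306.37862993 322.88087105] (array([301, 319,  14,  12, 113], dtype=int32), array([307.88495575, 323.67256637]))
(array([509.1, 197.8, 146.9]), [array([-3.6,  1.5]), array([2.5, 0.7]), array([ 2.1, -1. ])])
```

View pics/v2.png

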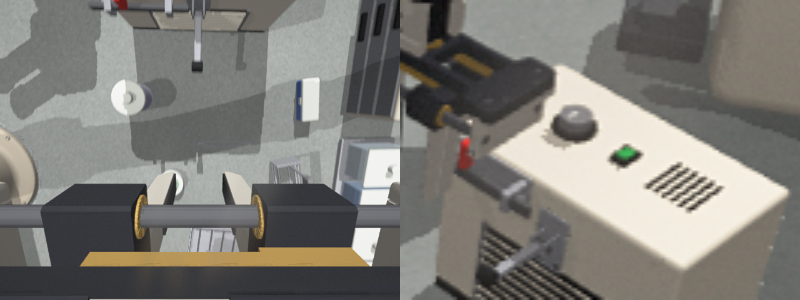

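{"op": "drive_tool", "data": {
  "commands": [
    {"hand":150,"tx":-3,"ty":-0.6,"tz":0,"ax":0,"ay":0,"az":8},
    {"hand":150,"tx":-6,"ty":-1.2,"tz":0,"ax":0,"ay":0,"az":16},
    {"hand":150,"tx":-10,"ty":-2,"tz":0,"ax":0,"ay":0,"az":24},
    {"hand":150,"tx":-14,"ty":-2.8,"tz":0,"ax":0,"ay":0,"az":32},
    {"hand":150,"tx":-18,"ty":-3.5,"tz":0,"ax":0,"ay":0,"az":40},
    {"hand":150,"tx":-22,"ty":-4.2,"tz":0,"ax":0,"ay":0,"az":48},
    {"hand":150,"tx":-26,"ty":-5,"tz":0,"ax":0,"ay":0,"az":56},
    {"hand":150,"tx":-29,"ty":-5.5,"tz":0,"ax":0,"ay":0,"az":64},
    {"hand":150,"tx":-31,"ty":-6,"tz":0,"ax":0,"ay":0,"az":72},
    {"hand":150,"tx":-32,"ty":-6,"tz":0,"ax":0,"ay":0,"az":80}
  ]
}}

```text
clock: 13.45
tool_pos: [436.6, -233.5, 313.4]
eef_rot: [0.0, 0.997, 0.071, -0.001]
force: [-0.0, 0.2, 0.3]
grip_width: 38.3
```

{"op": "drive_tool", "data": {
  "commands": [
    {"hand":150,"tx":0,"ty":0,"tz":0,"ax":0,"ay":0,"az":8.5},
    {"hand":150,"tx":0,"ty":0,"tz":0,"ax":0,"ay":0,"az":8.5},
    {"hand":150,"tx":0,"ty":0,"tz":0,"ax":0,"ay":0,"az":8.5},
    {"hand":150,"tx":0,"ty":0,"tz":0,"ax":0,"ay":0,"az":8.5},
    {"hand":150,"tx":0,"ty":0,"tz":0,"ax":0,"ay":0,"az":8.5},
    {"hand":150,"tx":0,"ty":0,"tz":0,"ax":0,"ay":0,"az":8.5},
    {"hand":150,"tx":0,"ty":0,"tz":0,"ax":0,"ay":0,"az":8.5},
    {"hand":150,"tx":0,"ty":0,"tz":0,"ax":0,"ay":0,"az":8.5},
    {"hand":150,"tx":0,"ty":0,"tz":0,"ax":0,"ay":0,"az":8.5},
    {"hand":150,"tx":0,"ty":0,"tz":0,"ax":0,"ay":0,"az":8.5}
  ]
}}

```text
clock: 14.45
tool_pos: [437.0, -232.2, 314.2]
eef_rot: [0.0, 1.0, 0.001, 0.0]
force: [-1.2, 0.4, -0.1]
grip_width: 38.3
```

```bash
python3 - <<'E'
from h import *
import pickle
s=env.get_state();print(s['tool_pos'],s['eef_rot'],s['joint_pos'])
c=cam('wrist');i=env.capture('wrist');pickle.dump(c,open('w3.pkl','wb'));cv2.imwrite('pics/w3.png',i)
h=cv2.cvtColor(i,cv2.COLOR_BGR2HSV)
m=(abs(h[...,0].astype(int)-65)<12)&(h[...,1]>150)&(h[...,2]>50)
k,l,st,ce=cv2.connectedComponentsWithStats(m.astype(np.uint8))
for j in range(1,k):
    if st[j][4]>100:
        r=cv2.minAreaRect(np.argwhere(l==j)[:,::-1].astype(np.float32)); B=cv2.boxPoints(r)
        print(st[j],ce[j],r,[onz(c,*p,173).round(1)[:2].tolist() for p in B])
E
```

```text
[ 437.00307186 -232.22684373  314.2366592 ] [2.81174850e-05 9.99999570e-01 9.26415117e-04 2.00015207e-05] [ 0.06871477  0.21584505  0.37604226  2.01168887 -0.09816206  0.9309753
 -1.07341285]
[ 508   35   62   92 1755] [539.61367521  79.20683761] ((538.60009765625, 80.80001831054688), (18.782970428466797, 104.64797973632812), 26.56505012512207) [[533.5, -391.6], [604.7, -419.4], [598.7, -434.0], [526.7, -407.0]]
[ 307   45   31  104 1146] [321.22076789  98.008726  ] ((321.748291015625, 96.84205627441406), (12.758102416992188, 104.5396499633789), 11.070201873779297) [[513.9, -219.7], [593.9, -236.6], [592.1, -246.7], [511.8, -230.6]]
```

View pics/w3.png

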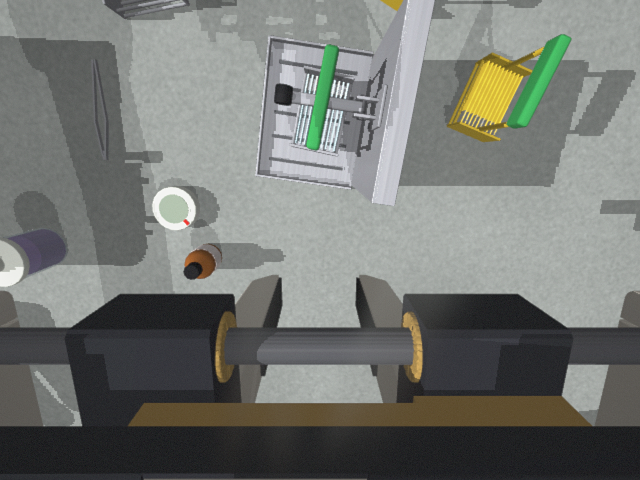

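```bash
python3 - <<'E'
from h import *
import pickle
c=pickle.load(open('w3.pkl','rb'));i=cv2.imread('pics/w3.png');a=cv2.imread('pics/scene2.png');d=cv2.imread('pics/side2.png');cs,cd=cam('scene'),cam('side')
kw=blob(black(i),284,95,16);k0=onz(c,*kw[1],151);print(kw,k0)
L=[(c,kw[1])]
for cc,im in((cs,a),(cd,d)):
    p=proj(cc,k0);b=blob(black(im,60),int(p[0]),int(p[1]),9);print(p,b);L+= [(cc,b[1])] if b is not None else []
print(lsq(L))
g=cv2.GaussianBlur(cv2.cvtColor(i,cv2.COLOR_BGR2GRAY),(3,3),0).astype(int)
# sheet top strip: bright; find its two edges per row
E=[]
for v in range(20,195,5):
    r=g[v,360:450]; b=np.where(r>185)[0]
    if len(b)>3:E.append((v,b[0]+360,b[-1]+360))
E=np.array(E);print(E[::5].tolist())
for col in(1,2):
    vx,vy,x0,y0=cv2.fitLine(E[:,[col,0]].astype(np.float32),cv2.DIST_HUBER,0,.01,.01).ravel()
    P,Q=[onz(c,x0+(v-y0)*vx/vy,v,193) for v in(20,195)];print(P,Q,np.degrees(np.arctan2(P[1]-Q[1],P[0]-Q[0])))
bc=proj(c,[553,-233.4,173]);print(bc)
E
```

```text
(array([275,  85,  18,  20, 215], dtype=int32), array([284.91162791,  93.79069767])) [ 560.2727264  -200.83880139  151.        ]
[276.93384684 279.75155791] (array([273, 275,   9,   9,  49], dtype=int32), array([276.79591837, 278.73469388]))
[344.77606309 193.27015347] (array([342, 192,   8,   6,  27], dtype=int32), array([346.11111111, 195.18518519]))
(array([ 558.3, -199.5,  149. ]), [array([ 1.3, -2.8]), array([ 0. , -0.7]), array([0.6, 0.7])])
[[20, 404, 428], [45, 401, 424], [70, 401, 419], [95, 391, 414], [120, 386, 409], [145, 382, 404], [170, 377, 400]]
[ 604.5279796 -295.3948839  193.       ] [ 474.6188288  -276.43939754  193.        ] -8.30163707364326
[ 604.56208464 -313.20640599  193.        ] [ 474.65614035 -294.42121222  193.        ] -8.228282702252288
[321.41305834  98.49973011]
```

{"op": "drive_tool", "data": {
  "commands": [
    {"hand":150,"tx":2,"ty":0,"tz":1,"ax":0,"ay":0,"az":3},
    {"hand":150,"tx":5,"ty":0,"tz":3,"ax":0,"ay":0,"az":6},
    {"hand":150,"tx":8,"ty":0,"tz":5,"ax":0,"ay":0,"az":9},
    {"hand":150,"tx":11,"ty":0.1,"tz":8,"ax":0,"ay":0,"az":11.5},
    {"hand":150,"tx":11.65,"ty":0.1,"tz":10,"ax":0,"ay":0,"az":11.5},
    {"hand":150,"tx":11.65,"ty":0.1,"tz":11,"ax":0,"ay":0,"az":11.5},
    {"hand":150,"tx":11.65,"ty":0.1,"tz":11.5,"ax":0,"ay":0,"az":11.5},
    {"hand":150,"tx":11.65,"ty":0.1,"tz":11.5,"ax":0,"ay":0,"az":11.5},
    {"hand":150,"tx":11.65,"ty":0.1,"tz":11.5,"ax":0,"ay":0,"az":11.5},
    {"hand":150,"tx":11.65,"ty":0.1,"tz":11.5,"ax":0,"ay":0,"az":11.5}
  ]
}}

```text
clock: 15.5
tool_pos: [553.6, -233.4, 200.5]
eef_rot: [0.0, 0.995, -0.1, 0.001]
force: [-0.2, -0.0, -0.1]
grip_width: 38.3
```

```bash
python3 - <<'E'
from h import *
s=env.get_state();print(s['tool_pos'],s['eef_rot'])
a=env.capture('scene');b=env.capture('side')
r=lambda i,x,y,w,h:cv2.resize(i[y:y+h,x:x+w],(400,450),interpolation=cv2.INTER_CUBIC)
cv2.imwrite('pics/v4.png',np.hstack([r(a,210,210,107,120),r(b,300,110,107,120)]))
E
```

```text
[ 553.59624736 -233.38222332  200.47408269] [ 1.25869559e-04  9.95035158e-01 -9.95195438e-02  9.37357434e-04]
```

View pics/v4.png

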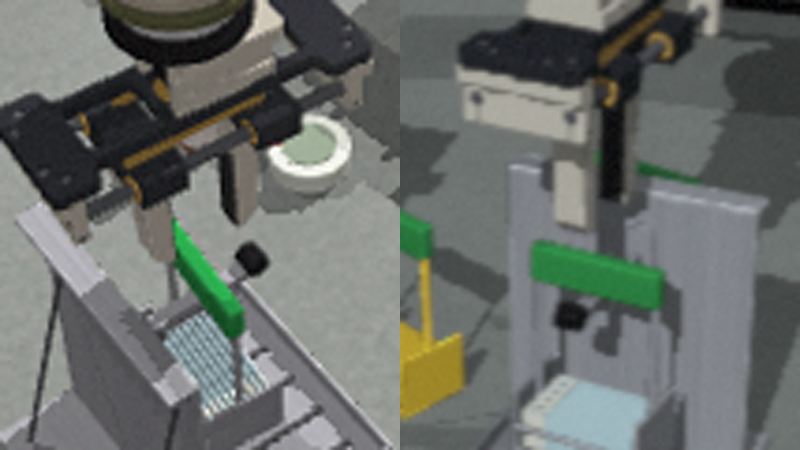

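{"op": "drive_tool", "data": {
  "commands": [
    {"hand":150,"tx":0,"ty":0,"tz":1,"ax":0,"ay":0,"az":0},
    {"hand":150,"tx":0,"ty":0,"tz":2.2,"ax":0,"ay":0,"az":0},
    {"hand":150,"tx":0,"ty":0,"tz":3.2,"ax":0,"ay":0,"az":0},
    {"hand":150,"tx":0,"ty":0,"tz":3.8,"ax":0,"ay":0,"az":0},
    {"hand":150,"tx":0,"ty":0,"tz":3.8,"ax":0,"ay":0,"az":0},
    {"hand":255,"tx":0,"ty":0,"tz":3.8,"ax":0,"ay":0,"az":0},
    {"hand":255,"tx":0,"ty":0,"tz":3.8,"ax":0,"ay":0,"az":0},
    {"hand":255,"tx":0,"ty":0,"tz":3.8,"ax":0,"ay":0,"az":0},
    {"hand":255,"tx":0,"ty":0,"tz":3.8,"ax":0,"ay":0,"az":0},
    {"hand":255,"tx":0,"ty":0,"tz":3.8,"ax":0,"ay":0,"az":0}
  ],
  "squeeze": 30
}}

```text
clock: 16.6
tool_pos: [553.7, -233.4, 161.6]
eef_rot: [0.0, 0.995, -0.099, 0.0]
force: [-0.7, -1.0, 2.2]
grip_width: 11.9
```

{"op": "drive_tool", "data": {
  "commands": [
    {"hand":255,"tx":0,"ty":0,"tz":-0.3,"ax":0,"ay":0,"az":0},
    {"hand":255,"tx":0,"ty":0,"tz":-0.8,"ax":0,"ay":0,"az":0},
    {"hand":255,"tx":0,"ty":0,"tz":-1.4,"ax":0,"ay":0,"az":0},
    {"hand":255,"tx":0,"ty":0,"tz":-2,"ax":0,"ay":0,"az":0},
    {"hand":255,"tx":0,"ty":0,"tz":-2.5,"ax":0,"ay":0,"az":0},
    {"hand":255,"tx":0,"ty":0,"tz":-2.8,"ax":0,"ay":0,"az":0},
    {"hand":255,"tx":0,"ty":0,"tz":-2.8,"ax":0,"ay":0,"az":0},
    {"hand":255,"tx":0,"ty":0,"tz":-2.8,"ax":0,"ay":0,"az":0},
    {"hand":255,"tx":0,"ty":0,"tz":-2.8,"ax":0,"ay":0,"az":0},
    {"hand":255,"tx":0,"ty":0,"tz":-2.8,"ax":0,"ay":0,"az":0}
  ]
}}

```text
clock: 17.6
tool_pos: [553.4, -233.0, 189.0]
eef_rot: [0.0, 0.995, -0.099, -0.0]
force: [-0.8, -0.5, -2.8]
grip_width: 11.7
```

{"op": "drive_tool", "data": {
  "commands": [
    {"hand":255,"tx":0,"ty":-0.5,"tz":0,"ax":0,"ay":0,"az":0},
    {"hand":255,"tx":-0.1,"ty":-1.5,"tz":0,"ax":0,"ay":0,"az":0},
    {"hand":255,"tx":-0.2,"ty":-3,"tz":0,"ax":0,"ay":0,"az":0},
    {"hand":255,"tx":-0.3,"ty":-4.8,"tz":0,"ax":0,"ay":0,"az":0},
    {"hand":255,"tx":-0.4,"ty":-6.8,"tz":0,"ax":0,"ay":0,"az":0},
    {"hand":255,"tx":-0.5,"ty":-8.8,"tz":0,"ax":0,"ay":0,"az":0},
    {"hand":255,"tx":-0.6,"ty":-10.5,"tz":0,"ax":0,"ay":0,"az":0},
    {"hand":255,"tx":-0.7,"ty":-12,"tz":0,"ax":0,"ay":0,"az":0},
    {"hand":255,"tx":-0.7,"ty":-12.8,"tz":0,"ax":0,"ay":0,"az":0},
    {"hand":255,"tx":-0.7,"ty":-13,"tz":0,"ax":0,"ay":0,"az":0}
  ]
}}

```text
clock: 18.6
tool_pos: [572.6, -102.7, 189.2]
eef_rot: [-0.0, 0.995, -0.098, -0.0]
force: [1.0, -0.0, -3.0]
grip_width: 12.2
```

```bash
python3 - <<'E'
from h import *
s=env.get_state();print(s['tool_pos'],s['force'],s['grip_width'])
a=env.capture('scene');b=env.capture('side')
cv2.imwrite('pics/v5.png',np.hstack([cv2.resize(a[160:360,200:400],(400,400)),cv2.resize(b[60:260,210:410],(400,400))]))
E
```

```text
[ 572.59631533 -102.67486404  189.1815667 ] [ 0.97164193 -0.04282983 -3.00617868] 12.227919468700138
```

View pics/v5.png

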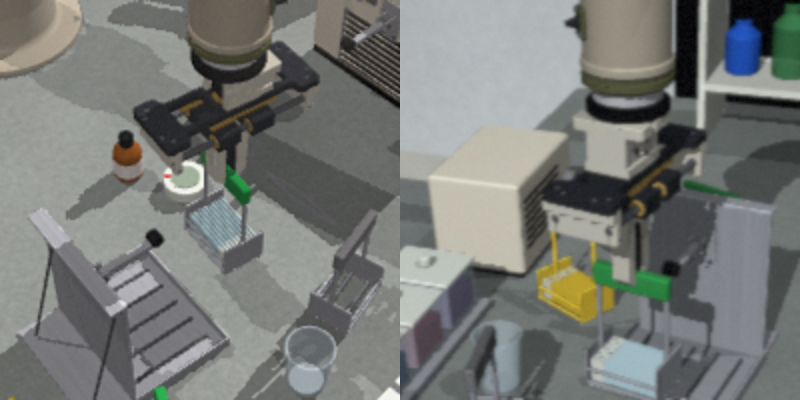

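{"op": "drive_tool", "data": {
  "commands": [
    {"hand":255,"tx":0,"ty":0,"tz":-1,"ax":0,"ay":0,"az":0},
    {"hand":255,"tx":0,"ty":0,"tz":-2.5,"ax":0,"ay":0,"az":0},
    {"hand":255,"tx":0,"ty":0,"tz":-4,"ax":0,"ay":0,"az":0},
    {"hand":255,"tx":0,"ty":0,"tz":-6,"ax":0,"ay":0,"az":0},
    {"hand":255,"tx":0,"ty":0,"tz":-8,"ax":0,"ay":0,"az":0},
    {"hand":255,"tx":-0.5,"ty":-1,"tz":-9,"ax":0,"ay":0,"az":-1},
    {"hand":255,"tx":-1.5,"ty":-3,"tz":-9,"ax":0,"ay":0,"az":-2},
    {"hand":255,"tx":-2.7,"ty":-5.4,"tz":-9,"ax":0,"ay":0,"az":-3},
    {"hand":255,"tx":-4,"ty":-8,"tz":-9,"ax":0,"ay":0,"az":-4},
    {"hand":255,"tx":-5.4,"ty":-10.8,"tz":-9,"ax":0,"ay":0,"az":-5}
  ]
}}

```text
clock: 19.7
tool_pos: [539.9, 13.2, 279.4]
eef_rot: [-0.0, 0.998, -0.056, -0.0]
force: [0.5, -0.1, -3.0]
grip_width: 11.7
```

{"op": "drive_tool", "data": {
  "commands": [
    {"hand":255,"tx":-1,"ty":-2.5,"tz":0,"ax":0,"ay":0,"az":-1},
    {"hand":255,"tx":-2,"ty":-5,"tz":0,"ax":0,"ay":0,"az":-2},
    {"hand":255,"tx":-3,"ty":-7.5,"tz":0,"ax":0,"ay":0,"az":-3},
    {"hand":255,"tx":-4,"ty":-9.5,"tz":0,"ax":0,"ay":0,"az":-4},
    {"hand":255,"tx":-4.6,"ty":-11,"tz":0,"ax":0,"ay":0,"az":-4.8},
    {"hand":255,"tx":-4.9,"ty":-12,"tz":0,"ax":0,"ay":0,"az":-4.8},
    {"hand":255,"tx":-4.9,"ty":-12,"tz":0,"ax":0,"ay":0,"az":-4.8},
    {"hand":255,"tx":-4.9,"ty":-12,"tz":0,"ax":0,"ay":0,"az":-4.8},
    {"hand":255,"tx":-4.9,"ty":-12,"tz":0,"ax":0,"ay":0,"az":-4.8},
    {"hand":255,"tx":-4.9,"ty":-12,"tz":0,"ax":0,"ay":0,"az":-4.8}
  ]
}}

```text
clock: 20.7
tool_pos: [505.7, 136.1, 279.2]
eef_rot: [0.0, 1.0, -0.015, 0.0]
force: [-0.3, -0.4, -2.3]
grip_width: 11.7
```

{"op": "drive_tool", "data": {
  "commands": [
    {"hand":255,"tx":0,"ty":0,"tz":1,"ax":0,"ay":0,"az":0},
    {"hand":255,"tx":0,"ty":0,"tz":2.5,"ax":0,"ay":0,"az":0},
    {"hand":255,"tx":0,"ty":0,"tz":4.5,"ax":0,"ay":0,"az":0},
    {"hand":255,"tx":0,"ty":0,"tz":6.5,"ax":0,"ay":0,"az":0},
    {"hand":255,"tx":0,"ty":0,"tz":8,"ax":0,"ay":0,"az":0},
    {"hand":255,"tx":0,"ty":0,"tz":9,"ax":0,"ay":0,"az":0},
    {"hand":255,"tx":0,"ty":0,"tz":9,"ax":0,"ay":0,"az":0},
    {"hand":255,"tx":0,"ty":-0.5,"tz":9,"ax":0,"ay":0,"az":0},
    {"hand":255,"tx":0,"ty":-1.3,"tz":9,"ax":0,"ay":0,"az":0},
    {"hand":255,"tx":0,"ty":-2.5,"tz":9,"ax":0,"ay":0,"az":0}
  ]
}}

```text
clock: 21.7
tool_pos: [506.6, 162.7, 189.9]
eef_rot: [-0.0, 1.0, -0.014, 0.001]
force: [-0.2, -0.0, -2.5]
grip_width: 12.0
```

{"op": "drive_tool", "data": {
  "commands": [
    {"hand":255,"tx":0,"ty":-1,"tz":0,"ax":0,"ay":0,"az":0},
    {"hand":255,"tx":0,"ty":-2,"tz":0,"ax":0,"ay":0,"az":0},
    {"hand":255,"tx":0,"ty":-3.2,"tz":0,"ax":0,"ay":0,"az":0},
    {"hand":255,"tx":-0.1,"ty":-4.4,"tz":0,"ax":0,"ay":0,"az":0},
    {"hand":255,"tx":-0.1,"ty":-5.4,"tz":0,"ax":0,"ay":0,"az":0},
    {"hand":255,"tx":-0.1,"ty":-6.3,"tz":0,"ax":0,"ay":0,"az":0},
    {"hand":255,"tx":-0.1,"ty":-7,"tz":0,"ax":0,"ay":0,"az":0},
    {"hand":255,"tx":-0.1,"ty":-7,"tz":0,"ax":0,"ay":0,"az":0},
    {"hand":255,"tx":-0.1,"ty":-7,"tz":0,"ax":0,"ay":0,"az":0},
    {"hand":255,"tx":-0.1,"ty":-7,"tz":0,"ax":0,"ay":0,"az":0}
  ]
}}

```text
clock: 22.7
tool_pos: [507.1, 231.4, 189.2]
eef_rot: [0.0, 1.0, -0.014, -0.0]
force: [-0.7, -1.0, -2.8]
grip_width: 11.7
```

```bash
python3 - <<'E'
from h import *
s=env.get_state();print(s['tool_pos'],s['force'],s['grip_width'])
a=env.capture('scene');b=env.capture('side')
cv2.imwrite('pics/v6.png',np.hstack([cv2.resize(a[110:260,300:450],(400,400)),cv2.resize(b[230:380,220:370],(400,400))]))
E
```

```text
[507.09956692 231.395347   189.18849577] [-0.71196815 -0.95775903 -2.79791536] 11.687339187192462
```

View pics/v6.png

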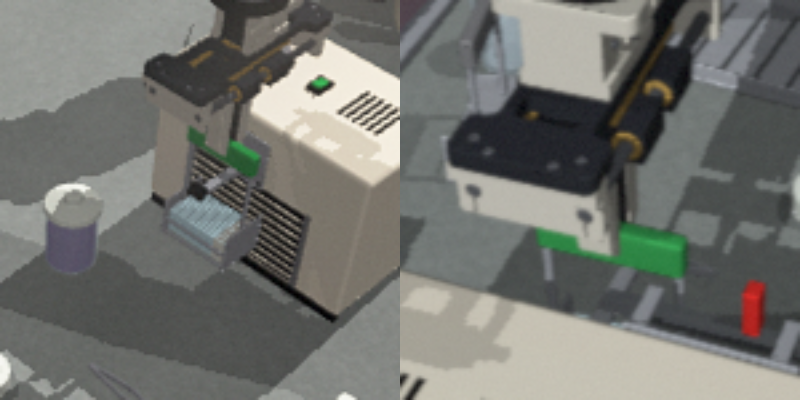

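{"op": "drive_tool", "data": {
  "commands": [
    {"hand":255,"tx":0,"ty":0,"tz":0.5,"ax":0,"ay":0,"az":0},
    {"hand":255,"tx":0,"ty":0,"tz":1.0,"ax":0,"ay":0,"az":0},
    {"hand":255,"tx":0,"ty":0,"tz":1.5,"ax":0,"ay":0,"az":0},
    {"hand":255,"tx":0,"ty":0,"tz":2.0,"ax":0,"ay":0,"az":0},
    {"hand":255,"tx":0,"ty":0,"tz":2.4,"ax":0,"ay":0,"az":0},
    {"hand":255,"tx":0,"ty":0,"tz":2.6,"ax":0,"ay":0,"az":0},
    {"hand":255,"tx":0,"ty":0,"tz":2.75,"ax":0,"ay":0,"az":0},
    {"hand":255,"tx":0,"ty":0,"tz":2.75,"ax":0,"ay":0,"az":0},
    {"hand":255,"tx":0,"ty":0,"tz":2.75,"ax":0,"ay":0,"az":0},
    {"hand":255,"tx":0,"ty":0,"tz":2.75,"ax":0,"ay":0,"az":0}
  ]
}}

```text
clock: 23.8
tool_pos: [507.1, 232.1, 161.8]
eef_rot: [-0.0, 1.0, -0.014, 0.0]
force: [0.3, -0.1, -2.1]
grip_width: 11.9
```

{"op": "drive_tool", "data": {
  "commands": [
    {"hand":255,"tx":0,"ty":0,"tz":0.05,"ax":0,"ay":0,"az":0},
    {"hand":255,"tx":0,"ty":0,"tz":0.1,"ax":0,"ay":0,"az":0},
    {"hand":255,"tx":0,"ty":0,"tz":0.15,"ax":0,"ay":0,"az":0},
    {"hand":255,"tx":0,"ty":0,"tz":0.2,"ax":0,"ay":0,"az":0},
    {"hand":255,"tx":0,"ty":0,"tz":0.2,"ax":0,"ay":0,"az":0},
    {"hand":255,"tx":0,"ty":0,"tz":0.2,"ax":0,"ay":0,"az":0},
    {"hand":255,"tx":0,"ty":0,"tz":0.2,"ax":0,"ay":0,"az":0},
    {"hand":255,"tx":0,"ty":0,"tz":0.2,"ax":0,"ay":0,"az":0},
    {"hand":255,"tx":0,"ty":0,"tz":0.2,"ax":0,"ay":0,"az":0},
    {"hand":255,"tx":0,"ty":0,"tz":0.2,"ax":0,"ay":0,"az":0}
  ]
}}

```text
clock: 24.8
tool_pos: [507.4, 232.2, 161.4]
eef_rot: [-0.001, 1.0, -0.014, 0.001]
force: [-4.1, -1.7, 17.5]
grip_width: 11.7
```

{"op": "drive_tool", "data": {
  "commands": [
    {"hand":255,"tx":0,"ty":0,"tz":-0.1,"ax":0,"ay":0,"az":0},
    {"hand":255,"tx":0,"ty":0,"tz":-0.13,"ax":0,"ay":0,"az":0},
    {"hand":255,"tx":0,"ty":0,"tz":-0.13,"ax":0,"ay":0,"az":0},
    {"hand":190,"tx":0,"ty":0,"tz":-0.13,"ax":0,"ay":0,"az":0},
    {"hand":190,"tx":0,"ty":0,"tz":-0.13,"ax":0,"ay":0,"az":0},
    {"hand":190,"tx":0,"ty":0,"tz":-0.13,"ax":0,"ay":0,"az":0},
    {"hand":190,"tx":0,"ty":0,"tz":-0.13,"ax":0,"ay":0,"az":0},
    {"hand":190,"tx":0,"ty":0,"tz":-0.13,"ax":0,"ay":0,"az":0},
    {"hand":190,"tx":0,"ty":0,"tz":-0.13,"ax":0,"ay":0,"az":0},
    {"hand":190,"tx":0,"ty":0,"tz":-0.13,"ax":0,"ay":0,"az":0}
  ]
}}

```text
clock: 25.8
tool_pos: [507.1, 232.1, 161.0]
eef_rot: [0.0, 1.0, -0.014, -0.0]
force: [-0.4, -0.5, -0.2]
grip_width: 23.7
```

{"op": "drive_tool", "data": {
  "commands": [
    {"hand":190,"tx":0,"ty":0,"tz":-0.3,"ax":0,"ay":0,"az":0},
    {"hand":190,"tx":0,"ty":0,"tz":-0.8,"ax":0,"ay":0,"az":0},
    {"hand":190,"tx":0,"ty":0,"tz":-1.5,"ax":0,"ay":0,"az":0},
    {"hand":190,"tx":0,"ty":0,"tz":-2.5,"ax":0,"ay":0,"az":0},
    {"hand":190,"tx":0,"ty":0,"tz":-4,"ax":0,"ay":0,"az":0},
    {"hand":190,"tx":0,"ty":0,"tz":-6.5,"ax":0,"ay":0,"az":0},
    {"hand":190,"tx":0,"ty":2,"tz":-9.5,"ax":0,"ay":0,"az":0},
    {"hand":150,"tx":0,"ty":5,"tz":-12,"ax":0,"ay":0,"az":0},
    {"hand":150,"tx":0,"ty":9,"tz":-13,"ax":0,"ay":0,"az":0},
    {"hand":150,"tx":0,"ty":13,"tz":-13,"ax":0,"ay":0,"az":0}
  ]
}}

```text
clock: 26.8
tool_pos: [504.2, 101.1, 293.6]
eef_rot: [-0.001, 1.0, -0.013, 0.002]
force: [0.3, 0.0, 0.2]
grip_width: 37.5
```

```bash
python3 - <<'E'
from h import *
s=env.get_state();print(s['tool_pos'],s['eef_rot'],s['force'])
a=env.capture('scene');b=env.capture('side')
cv2.imwrite('pics/v7.png',np.hstack([cv2.resize(a[100:250,300:450],(400,400)),cv2.resize(b[230:380,220:370],(400,400))]))
E
```

```text
[504.16358725 101.13416767 293.63562277] [-8.11587667e-04  9.99906829e-01 -1.34914273e-02  1.91194752e-03] [0.26502531 0.0194508  0.20823373]
```

View pics/v7.png

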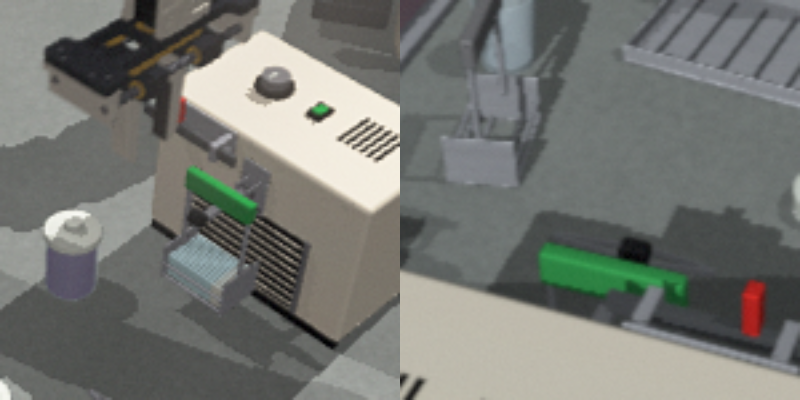

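{"op": "drive_tool", "data": {
  "commands": [
    {"hand":150,"tx":0.5,"ty":2,"tz":0,"ax":0,"ay":0,"az":-8},
    {"hand":150,"tx":1.2,"ty":6,"tz":0,"ax":0,"ay":0,"az":-16},
    {"hand":150,"tx":2,"ty":10,"tz":0,"ax":0,"ay":0,"az":-24},
    {"hand":150,"tx":3,"ty":14,"tz":0,"ax":0,"ay":0,"az":-32},
    {"hand":150,"tx":4,"ty":18,"tz":0,"ax":0,"ay":0,"az":-40},
    {"hand":150,"tx":4.8,"ty":22,"tz":0,"ax":0,"ay":0,"az":-48},
    {"hand":150,"tx":5.5,"ty":25,"tz":0,"ax":0,"ay":0,"az":-56},
    {"hand":150,"tx":6,"ty":28,"tz":0,"ax":0,"ay":0,"az":-64},
    {"hand":150,"tx":6.3,"ty":29.5,"tz":0,"ax":0,"ay":0,"az":-72},
    {"hand":150,"tx":6.3,"ty":30,"tz":0,"ax":0,"ay":0,"az":-80}
  ]
}}

```text
clock: 27.9
tool_pos: [558.2, -201.6, 291.5]
eef_rot: [0.0, 0.774, 0.633, -0.0]
force: [0.2, -0.1, 0.1]
grip_width: 38.3
```

{"op": "drive_tool", "data": {
  "commands": [
    {"hand":150,"tx":0,"ty":0,"tz":0.5,"ax":0,"ay":0,"az":-3.2},
    {"hand":150,"tx":0,"ty":0,"tz":2,"ax":0,"ay":0,"az":-3.2},
    {"hand":150,"tx":0,"ty":0,"tz":4,"ax":0,"ay":0,"az":-3.2},
    {"hand":150,"tx":0,"ty":0,"tz":6,"ax":0,"ay":0,"az":-3.2},
    {"hand":150,"tx":0,"ty":0,"tz":8,"ax":0,"ay":0,"az":-3.2},
    {"hand":150,"tx":0,"ty":0,"tz":9,"ax":0,"ay":0,"az":-3.2},
    {"hand":150,"tx":0,"ty":0,"tz":9,"ax":0,"ay":0,"az":-3.2},
    {"hand":150,"tx":0,"ty":0,"tz":9,"ax":0,"ay":0,"az":-3.2},
    {"hand":150,"tx":0,"ty":0,"tz":9,"ax":0,"ay":0,"az":-3.2},
    {"hand":150,"tx":0,"ty":0,"tz":9,"ax":0,"ay":0,"az":-3.2}
  ]
}}

```text
clock: 28.9
tool_pos: [558.5, -199.7, 202.0]
eef_rot: [0.001, 0.757, 0.653, 0.0]
force: [-0.9, -0.2, 0.6]
grip_width: 38.7
```

```bash
python3 - <<'E'
from h import *
s=env.get_state();print(s['tool_pos'],s['eef_rot'],s['force'])
a=env.capture('scene');b=env.capture('side')
cs,cd=cam('scene'),cam('side');D=[]
for c,i in((cs,a),(cd,b)):
    p=proj(c,[559.3,-200,151]);x=blob(black(i,60),int(p[0]),int(p[1]),9);print(p,x);D.append(x)
cv2.imwrite('pics/v8.png',np.hstack([cv2.resize(a[200:320,210:330],(400,400)),cv2.resize(b[100:220,280:400],(400,400))]))
E
```

```text
[ 558.50387377 -199.65475432  201.95570217] [6.12172100e-04 7.57007616e-01 6.53405634e-01 4.14350356e-04] [-0.91016782 -0.18180013  0.60334305]
[276.90731826 279.28743255] (array([273, 275,   9,   9,  48], dtype=int32), array([276.85416667, 278.70833333]))
[345.10811319 193.51705558] (array([342, 191,   8,   7,  48], dtype=int32), array([345.39583333, 194.02083333]))
```

View pics/v8.png

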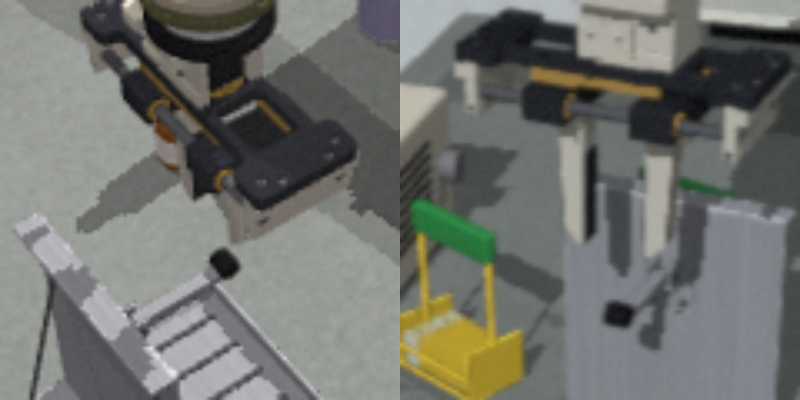

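{"op": "drive_tool", "data": {
  "commands": [
    {"hand":150,"tx":0,"ty":0,"tz":1.5,"ax":0,"ay":0,"az":0},
    {"hand":150,"tx":0,"ty":0,"tz":3.5,"ax":0,"ay":0,"az":0},
    {"hand":150,"tx":0,"ty":0,"tz":5,"ax":0,"ay":0,"az":0},
    {"hand":150,"tx":0,"ty":0,"tz":6,"ax":0,"ay":0,"az":0},
    {"hand":255,"tx":0,"ty":0,"tz":6,"ax":0,"ay":0,"az":0},
    {"hand":255,"tx":0,"ty":0,"tz":6,"ax":0,"ay":0,"az":0},
    {"hand":255,"tx":0,"ty":0,"tz":6,"ax":0,"ay":0,"az":0},
    {"hand":255,"tx":0,"ty":0,"tz":6,"ax":0,"ay":0,"az":0},
    {"hand":255,"tx":0,"ty":0,"tz":6,"ax":0,"ay":0,"az":0},
    {"hand":255,"tx":0,"ty":0,"tz":6,"ax":0,"ay":0,"az":0}
  ],
  "squeeze": 8
}}

```text
clock: 30.0
tool_pos: [559.1, -199.7, 141.8]
eef_rot: [0.001, 0.757, 0.653, 0.001]
force: [3.2, 0.3, 4.0]
grip_width: 16.5
```

{"op": "drive_tool", "data": {
  "commands": [
    {"hand":255,"tx":-0.05,"ty":0,"tz":-0.5,"ax":0,"ay":0,"az":0},
    {"hand":255,"tx":-0.21,"ty":0,"tz":-1.2,"ax":0,"ay":0,"az":0},
    {"hand":255,"tx":-0.42,"ty":0,"tz":-1.9,"ax":0,"ay":0,"az":0},
    {"hand":255,"tx":-0.71,"ty":0,"tz":-2.57,"ax":0,"ay":0,"az":0},
    {"hand":255,"tx":-1.07,"ty":0,"tz":-3.2,"ax":0,"ay":0,"az":0},
    {"hand":255,"tx":-1.47,"ty":0,"tz":-3.8,"ax":0,"ay":0,"az":0},
    {"hand":255,"tx":-1.94,"ty":0,"tz":-4.35,"ax":0,"ay":0,"az":0},
    {"hand":255,"tx":-2.45,"ty":0,"tz":-4.85,"ax":0,"ay":0,"az":0},
    {"hand":255,"tx":-2.45,"ty":0,"tz":-4.85,"ax":0,"ay":0,"az":0},
    {"hand":255,"tx":-2.45,"ty":0,"tz":-4.85,"ax":0,"ay":0,"az":0}
  ]
}}

```text
clock: 31.0
tool_pos: [555.6, -223.5, 190.2]
eef_rot: [0.001, 0.757, 0.654, 0.001]
force: [5.9, 0.5, 1.6]
grip_width: 15.7
```

{"op": "drive_tool", "data": {
  "commands": [
    {"hand":255,"tx":-0.6,"ty":0,"tz":-0.43,"ax":0,"ay":0,"az":0},
    {"hand":255,"tx":-1.18,"ty":0,"tz":-0.83,"ax":0,"ay":0,"az":0},
    {"hand":255,"tx":-1.84,"ty":0,"tz":-1.15,"ax":0,"ay":0,"az":0},
    {"hand":255,"tx":-2.5,"ty":0,"tz":-1.42,"ax":0,"ay":0,"az":0},
    {"hand":255,"tx":-3.2,"ty":0,"tz":-1.6,"ax":0,"ay":0,"az":0},
    {"hand":255,"tx":-3.91,"ty":0,"tz":-1.73,"ax":0,"ay":0,"az":0},
    {"hand":255,"tx":-4.6,"ty":0,"tz":-1.77,"ax":0,"ay":0,"az":0},
    {"hand":255,"tx":-5.4,"ty":0,"tz":-1.75,"ax":0,"ay":0,"az":0},
    {"hand":255,"tx":-5.7,"ty":0,"tz":-1.75,"ax":0,"ay":0,"az":0},
    {"hand":255,"tx":-5.7,"ty":0,"tz":-1.75,"ax":0,"ay":0,"az":0}
  ]
}}

```text
clock: 32.0
tool_pos: [547.6, -280.6, 207.5]
eef_rot: [0.001, 0.757, 0.653, 0.001]
force: [6.6, -1.9, 2.5]
grip_width: 15.8
```

{"op": "drive_tool", "data": {
  "commands": [
    {"hand":255,"tx":-0.3,"ty":0,"tz":0,"ax":0,"ay":0,"az":0},
    {"hand":255,"tx":-0.6,"ty":0,"tz":0,"ax":0,"ay":0,"az":0},
    {"hand":255,"tx":-0.6,"ty":0,"tz":0,"ax":0,"ay":0,"az":0},
    {"hand":255,"tx":-0.6,"ty":0,"tz":0,"ax":0,"ay":0,"az":0},
    {"hand":255,"tx":-0.6,"ty":0,"tz":0,"ax":0,"ay":0,"az":0},
    {"hand":255,"tx":-0.6,"ty":0,"tz":0,"ax":0,"ay":0,"az":0},
    {"hand":255,"tx":-0.6,"ty":0,"tz":0,"ax":0,"ay":0,"az":0},
    {"hand":255,"tx":-0.6,"ty":0,"tz":0,"ax":0,"ay":0,"az":0},
    {"hand":255,"tx":-0.6,"ty":0,"tz":0,"ax":0,"ay":0,"az":0},
    {"hand":255,"tx":-0.6,"ty":0,"tz":0,"ax":0,"ay":0,"az":0}
  ]
}}

```text
clock: 33.0
tool_pos: [546.9, -284.8, 207.2]
eef_rot: [0.001, 0.757, 0.654, 0.001]
force: [8.0, 1.6, 0.5]
grip_width: 15.9
```

{"op": "drive_tool", "data": {
  "commands": [
    {"hand":255,"tx":-0.3,"ty":0,"tz":0,"ax":0,"ay":0,"az":0},
    {"hand":255,"tx":-0.5,"ty":0,"tz":0,"ax":0,"ay":0,"az":0},
    {"hand":255,"tx":-0.5,"ty":0,"tz":0,"ax":0,"ay":0,"az":0},
    {"hand":255,"tx":-0.5,"ty":0,"tz":0,"ax":0,"ay":0,"az":0},
    {"hand":255,"tx":-0.5,"ty":0,"tz":0,"ax":0,"ay":0,"az":0},
    {"hand":255,"tx":-0.5,"ty":0,"tz":0,"ax":0,"ay":0,"az":0},
    {"hand":255,"tx":-0.5,"ty":0,"tz":0,"ax":0,"ay":0,"az":0},
    {"hand":255,"tx":-0.5,"ty":0,"tz":0,"ax":0,"ay":0,"az":0},
    {"hand":255,"tx":-0.5,"ty":0,"tz":0,"ax":0,"ay":0,"az":0},
    {"hand":255,"tx":-0.5,"ty":0,"tz":0,"ax":0,"ay":0,"az":0}
  ]
}}

```text
clock: 34.0
tool_pos: [546.6, -287.2, 207.0]
eef_rot: [-0.001, 0.756, 0.655, 0.002]
force: [8.5, 7.7, 1.0]
grip_width: 15.8
```

{"op": "drive_tool", "data": {
  "commands": [
    {"hand":150,"tx":0,"ty":0,"tz":0,"ax":0,"ay":0,"az":0},
    {"hand":150,"tx":0,"ty":0,"tz":0,"ax":0,"ay":0,"az":0},
    {"hand":150,"tx":0,"ty":0,"tz":0,"ax":0,"ay":0,"az":0},
    {"hand":150,"tx":0,"ty":0,"tz":-2,"ax":0,"ay":0,"az":0},
    {"hand":150,"tx":0,"ty":0,"tz":-5,"ax":0,"ay":0,"az":0},
    {"hand":150,"tx":0,"ty":0,"tz":-9,"ax":0,"ay":0,"az":0},
    {"hand":150,"tx":3,"ty":0,"tz":-12,"ax":0,"ay":0,"az":0},
    {"hand":150,"tx":8,"ty":0,"tz":-12,"ax":0,"ay":0,"az":0},
    {"hand":150,"tx":13,"ty":0,"tz":-12,"ax":0,"ay":0,"az":0},
    {"hand":150,"tx":17,"ty":0,"tz":-12,"ax":0,"ay":0,"az":0}
  ]
}}

```text
clock: 35.0
tool_pos: [568.9, -120.5, 327.1]
eef_rot: [-0.0, 0.757, 0.654, -0.0]
force: [0.7, -0.0, -0.9]
grip_width: 38.6
```

```bash
python3 - <<'E'
from h import *
s=env.get_state();print(s['tool_pos'],s['force'])
a=env.capture('scene');b=env.capture('side')
cs,cd=cam('scene'),cam('side');D=[]
for c,i in((cs,a),(cd,b)):
    p=proj(c,[548,-278,217]);x=blob(black(i,60),int(p[0]),int(p[1]),12);print(p,x);D.append(x)
if all(x is not None for x in D):print(tri(cs,D[0][1],cd,D[1][1]))
cv2.imwrite('pics/v9.png',np.hstack([cv2.resize(a[110:330,200:420],(400,400)),cv2.resize(b[130:380,220:420],(320,400))]))
E
```

```text
[ 568.85309997 -120.53278666  327.14520469] [ 0.71955669 -0.01080079 -0.9029048 ]
[244.0288923  278.00591956] (array([240, 273,   9,  10,  59], dtype=int32), array([244.42372881, 277.6779661 ]))
[359.96808691 150.79855759] (array([355, 148,  10,   8,  58], dtype=int32), array([359.67241379, 151.34482759]))
(array([ 547.96770566, -276.57977882,  216.48836899]), np.float64(0.6743384196251887))
```

View pics/v9.png

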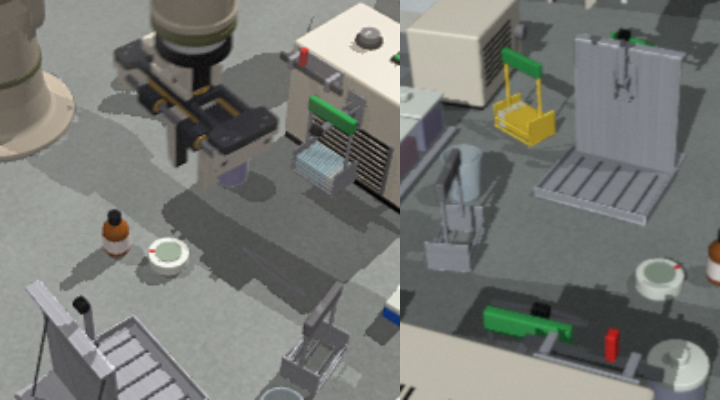

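```bash
python3 -c "
from station import env
print(env.get_state()['clock'], env.job_done())"
```

```text
the job is handed in; nothing more can be done
35.1 None
```

The job is done and was handed in at 35.1 s of the 72 s allowed.

- **Dryer hook:** It stopped early on the first pull because the catch was across it. I slid the red tab about 10 mm to its stop and then folded the hook down.
- **Rack:** I lifted it off the stand hook, drew it straight out past the knob and hung it upright on the dryer hook. It sits at about 55 mm out from the face.
- **Stand hook:** I folded it up flat against its stop.

**Last checks:** In the final pictures the rack hangs upright on the dryer hook, inside the knob. The stand knob measured (548.0, −276.6, 216.5), within about 1 mm of where it should be when folded. The bystanders in the final crops stand upright where they were, and the gripper was clear of everything.

**Disagreements:**
- The stand hook's stop came about 8 mm later by tool travel than I worked out, probably because the knob slipped in the grip.
- The camera views of the lowered dryer knob differed by up to about 4 pixels, so I placed the rack by the position felt in the grip as well.

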